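# Tip the portable drive out of its desk dock and lay it on the notebook

## Robot

A 6-joint arm with a two-finger parallel gripper is mounted at the origin on a cart in front of the work surface, level with it; the furniture and walls round the work are solid. World frame = base frame: x ahead of the robot, y to its left, z up, the work surface at z = 0. Lengths are in mm, angles in rad, forces in N, time in s.
With the tool pointing down it reaches from about 350 to 775 mm from the base axis. Payload 7.3 kg.
Tool frame: the origin (TCP) lies at the very end of the fingers, on their centre line; the grasp point (between the pads) lies 19 mm behind it; z points along the fingers, y is the line along which they close (so a half turn about z gives the same grasp; the last joint's range is limited). The gripper opens to 92 mm and grips with 3 to 60 N. Pads are 19 mm wide; open, the fingers measure 130 mm over their backs; the gripper's body (75 mm by 190 mm) begins 47 mm behind the grasp point.
Start: joints at [0.974, 0.342, 1.524, -0, 1.275, -0.146], TCP at [228.724, 472.578, 226.741] pointing down, gripper open.
Joint ranges: [-2.53, 2.53], [-0.77, 2.02], [0.04, 2.7], [-1, 4.14], [0.28, 2.66], [-3.11, 3.11]. Speed limits (rad/s): [2.57, 2.57, 3.14, 3.14, 3.14, 3.14].

## Interface

Orientations are given as [roll, pitch, yaw] about the fixed x, y, z axes, in that order (R = Rz(yaw) Ry(pitch) Rx(roll)).
In Python, from plant import * gives the robot as it stands.
- The arm moves only by the tool arm_command, never from a script. Its arguments are lists of equal length, an entry for each row: "gripper": the finger opening in mm, from 0 to 91.8; "dp": the shift along the tool's x, y, z in units of 25 mm (1.0 is 25 mm), a list of three; "twist": the turn about the tool's z in units of 5 degrees (1.0 is 5 degrees). A call has exactly 5 rows; each row shifts and turns the commanded pose from where the row before left it, along the tool's axes as they then stand; what a row does not reach is not made up. A row lasts 1/8 s, in which the tool goes at most 62.5 mm and 10.7 degrees, less where a joint would pass 70% of its speed; a pose out of reach is approached as far as the arm can. A call is refused whole if a number of a shift passes 1 or a number of a turn 1, either way. A call with a gripper value outside its range is refused whole. The fingers move at their own pace and stop on an object; the grip force is fixed at half the most. Time passes only in rows, so rows that do not move let the fingers close, or fill a call up. It gives the time, the measured TCP pose, the force, the opening and the grip force at its end, in the units of the state.
- get_obs(): the state, without advancing time (a new reading comes with each control period).
- capture(name): name is "scene" or "side" or "wrist"; returns the picture (420x560x3 uint8, red, green, blue); there is no depth.
- get_calibration(name): a dict with "mtx" (3x3 intrinsics, pixels), "position" and "attitude" of the camera in the world; the wrist camera has in their place "mount" (4x4, takes a point from camera to tool coordinates, whose origin is the TCP and whose axes are the flange's). Camera axes: x right, y down, z forward; pixel columns grow to the right and rows downward; lengths in mm; the calibration is good to about 2 mm. A picture is of the moment at which its call begins: read the wrist's pose just before it. get_calibration takes no time and is no camera call.
- close_job(): hands the job in; it is judged then, once.
The state is a dict: "time": time; "joint_positions": joint angles; "dq": joint speeds; "tau": joint torques, N m; "tool_pos": TCP position; "tcp_rot": TCP orientation; "contact_force": force on the tool from outside, world axes, zero at the start; "moment": the same for the moment, N m; "grip_width": finger opening in mm; "finger_force": force on a finger pad.
Only numpy, scipy, OpenCV 4.12 (cv2) and the standard library are available. Lean on these libraries where they do the work, as an engineer would, in place of code of your own. Each camera call takes 0.05 s, during which the arm holds its last target. There are 200 camera calls.

## Task

The longer of the two flat metal drives lying flush in the wooden desk dock is going out with the notebook. Press down its thumb end, beside the low end of the dock, so that its other end tips up, take it by the raised end, and lay it flat, face up, on the middle of the notebook's cover; set it down, do not drop it. Leave the shorter drive lying in its well.

Things in the scene. Friction and masses are not known exactly. Their poses are not given: they have to be found in the camera images.
- long_slab_mid (a point): Centre (half-way up) of the longer drive: a loose aluminium slab 100 long (its x) x 40 wide (y) x 10 mm thick (z up), 40 to 85 g, lying flush in one of the dock's wells. A grey band and the port are at its +x end, which tips up; -x is the thumb end. Fully tipped, its +x end stands about 25 mm above the dock's rim; there it is pinched across the 40 mm width, 35 to 42 mm from the centre.
- long_slab_press (a point): Point to press, on the top face of the longer drive, on its long centre line 8 mm from its thumb (-x) end; axes as long_slab_mid. Pressing here takes 2 to 6 N; it sinks about 10 mm until the cradle reaches its stop.
- short_slab_mid (a point): Centre of the shorter drive, an aluminium slab 70 x 40 x 10 mm, which lies in the other well and is to be left alone; axes alike.
- dock: Fixed wooden dock, 130 (x) x 118 (y) x 34 mm high; two equal wells along x, 44 mm wide, centred at y = +27 and -27; either may hold the longer drive. Walls are flush with the drives' tops, but the -x (robot side) end wall is 14 mm high. In each a stiff-hinged cradle (axle along y at x = -12, z = 20) tips its drive +x end up, 0 to 0.4 rad, and stays where left. Origin: centre of underside.
- notebook: Brownish grey hard-cover notebook lying flat and shut, loose, 210 (its x) x 151 (its y) x 17 mm thick. Origin: centre of its underside; z up.
Mind the look-alikes: they are no part of the job. Leave any yellow look-alike of the part that bears long_slab_mid alone.

How it is judged:
By the outcome, as a careful person would: the job done as asked, in the order asked, and still so for the second after the job is handed in, with the robot touching nothing.
It also fails if it takes over 48 s, if anything falls off the work surface, if the arm or the gripper's body presses on something with over 40 N, if the wrist force passes 120 N, or if a joint passes its speed limit or range.

## Working session

There is one attempt and no reset: what is moved stays moved. The work goes in short steps, Python scripts to look and compute and a tool call to move; the robot and the scene stay as the last step left them, time stands still between calls to the robot, and variables do not carry over. Pictures are saved under pics/ and viewed, at most 11 in all, crops included, and the job is handed in when it is done.

Besides the shell and the picture viewer there is one more tool, called as a command line: name --pt "numbers of a row" for each row, then --argument value for the rest. arm_command: Moves the arm, as the interface text tells. Its arguments: {"type":"object","properties":{"gripper":{"type":"array"},"dp":{"type":"array"},"twist":{"type":"array"}},"required":["gripper","dp","twist"]}

```bash
mkdir -p pics; ls; python3 - <<'E'
from plant import *
import cv2,numpy as np
np.set_printoptions(precision=4,suppress=True)
o=get_obs();print(o)
a=capture("scene");b=capture("side")
for n,i in(("scene",a),("side",b)):
    cv2.imwrite(f"pics/{n}0.png",i[:,:,::-1]);print(get_calibration(n))
print(get_calibration("wrist"))
E
```

```text
pics
{'time': 0.0, 'joint_positions': array([ 0.974 ,  0.3427,  1.525 ,  0.    ,  1.2754, -0.146 ]), 'dq': array([-0.0001,  0.0016, -0.0009,  0.0005, -0.0006,  0.0005]), 'tau': array([  0.0014, -43.1251, -24.4226,   0.0718,   0.0559,  -0.0002]), 'tool_pos': array([228.488 , 472.2437, 226.0602]), 'tcp_rot': array([-3.1401, -0.0002,  2.6908]), 'contact_force': array([0.2316, 0.1624, 0.7413]), 'moment': array([-0.017 ,  0.0206, -0.029 ]), 'finger_force': 0.0, 'grip_width': 91.93516035449939}
{'mtx': array([[452.2733,   0.    , 276.3446],
       [  0.    , 452.2733, 222.0158],
       [  0.    ,   0.    ,   1.    ]]), 'position': array([ 134.471 , -472.0279,  739.1872]), 'attitude': array([-2.464 , -0.004 , -0.6162])}
{'mtx': array([[417.8534,   0.    , 279.212 ],
       [  0.    , 417.8534, 210.0867],
       [  0.    ,   0.    ,   1.    ]]), 'position': array([289.3392, 774.9446, 410.7978]), 'attitude': array([-1.9781, -0.0093, -2.9166])}
{'mtx': array([[294.9523,   0.    , 279.2218],
       [  0.    , 294.9523, 209.0663],
       [  0.    ,   0.    ,   1.    ]]), 'mount': array([[  -0.0006,   -0.9612,   -0.2757,   73.3152],
       [   1.    ,   -0.0006,    0.0002,   -0.7429],
       [  -0.0003,   -0.2757,    0.9612, -157.9557],
       [   0.    ,    0.    ,    0.    ,    1.    ]])}
```

View pics/scene0.png

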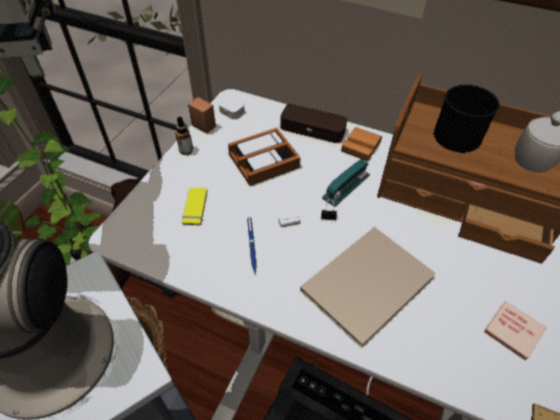

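View pics/side0.png

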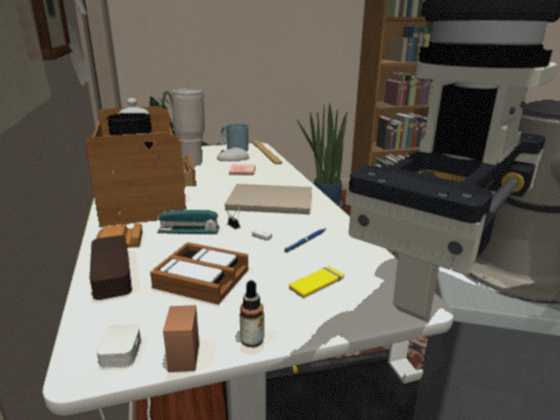

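The scene view shows the dock at about (263,155), the notebook at about (368,283), and the yellow decoy at (195,205). In the side view the dock is at (201,271). I'll zoom in on the dock in both views and measure the notebook.

```bash
cat > h.py <<'E'
from plant import *
import cv2,numpy as np
from scipy.spatial.transform import Rotation as Ro
np.set_printoptions(precision=3,suppress=True)
def cam(n,o=None):
    c=get_calibration(n)
    if n!="wrist": return c["mtx"],Ro.from_euler("xyz",c["attitude"]).as_matrix(),np.array(c["position"])
    o=o or get_obs(); R=Ro.from_euler("xyz",o["tcp_rot"]).as_matrix(); M=c["mount"]
    return c["mtx"],R@M[:3,:3],R@M[:3,3]+o["tool_pos"]
def ray(C,uv,z):
    K,R,p=C; uv=np.atleast_2d(uv).astype(float)
    d=(R@np.linalg.inv(K)@np.c_[uv,np.ones(len(uv))].T).T
    return p+d*((z-p[2])/d[:,2])[:,None]
def proj(C,X):
    K,R,p=C; q=(K@(R.T@(np.atleast_2d(X)-p).T)).T
    return q[:,:2]/q[:,2:]
E
python3 - <<'E'
from h import *
a=cv2.imread("pics/scene0.png");b=cv2.imread("pics/side0.png")
A=cv2.resize(a[120:190,220:310],None,fx=6,fy=6,interpolation=cv2.INTER_CUBIC)
B=cv2.resize(b[235:305,145:255],None,fx=6,fy=6,interpolation=cv2.INTER_CUBIC)
W=max(A.shape[1],B.shape[1]); p=lambda I:cv2.copyMakeBorder(I,0,0,0,W-I.shape[1],0)
cv2.imwrite("pics/crop1.png",cv2.resize(np.vstack([p(A),p(B)]),None,fx=.71,fy=.71))
C=cam("scene")
# notebook mask
m=cv2.inRange(cv2.cvtColor(a,cv2.COLOR_BGR2HSV),(5,30,60),(25,110,200)); m[:220]=0;m[350:]=0;m[:,:295]=0;m[:,440:]=0
m=cv2.morphologyEx(m,cv2.MORPH_OPEN,np.ones((3,3)))
c=max(cv2.findContours(m,0,2)[0],key=cv2.contourArea)
q=ray(C,c[:,0],17)[:,:2].astype(np.float32); print("nb",cv2.minAreaRect(q), a[283,368])
# dock rough, top rim z=34 corners by eye
print(ray(C,[(228,152),(271,130),(300,153),(257,177)],34))
print(ray(cam("side"),[(187,245),(248,263),(215,291),(154,270)],34))
E
```

```text
nb ((530.2127075195312, -212.64651489257812), (215.13768005371094, 152.89202880859375), 6.872503757476807) [134 151 169]
[[493.043 220.58   34.   ]
 [617.605 227.481  34.   ]
 [625.726 123.4    34.   ]
 [502.941 116.238  34.   ]]
[[613.305 128.647  34.   ]
 [481.627 164.992  34.   ]
 [506.99  259.401  34.   ]
 [629.875 225.301  34.   ]]
```

View pics/crop1.png

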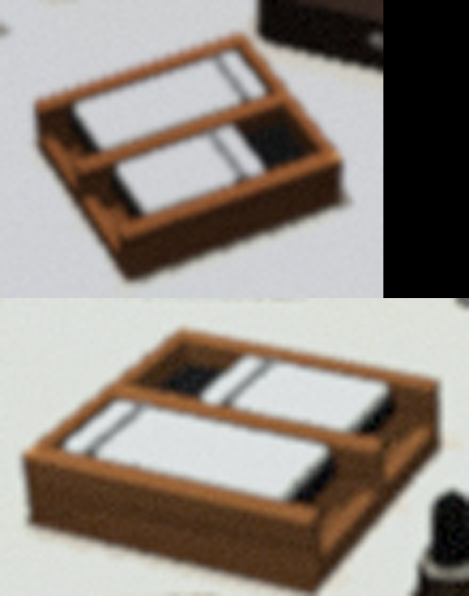

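```bash
python3 - <<'E'
from h import *
s=4.26
def f(C,pts,oy,ox,dy=0):
    P=ray(C,[(ox+x/s,oy+(y-dy)/s) for x,y in pts],34); print(P[:,:2].tolist()); r=cv2.minAreaRect(P[:,:2].astype(np.float32));print(r); 
for nm,C,L in(("scene",cam("scene"),(120,220,0)),("side",cam("side"),(235,145,298))):
    dock=[(38,103),(243,38),(342,160),(125,232)] if nm=="scene" else [(183,333),(438,382),(318,512),(28,455)]
    slab=[(75,103),(235,53),(268,93),(107,150)] if nm=="scene" else [(125,400),(330,452),(285,500),(65,448)]
    f(C,dock,*L);f(C,slab,*L)
E
```

```text
[[508.71829138960186, 242.1069782467289], [631.7464081714722, 222.42305730589385], [617.1246918595766, 111.00770850040692], [493.5547388610662, 132.2955191247246]]
((562.9215087890625, 176.55735778808594), (112.32615661621094, 127.75682067871094), 80.90998840332031)
[[525.2189641943688, 230.5335246396113], [620.6217727583596, 214.4717784055223], [616.1308254304295, 176.74204467031268], [519.2458687084256, 189.13654064251705]]
((570.5629272460938, 202.86146545410156), (41.82569885253906, 97.66194152832031), 81.78949737548828)
[[614.5595174019641, 121.5166042240919], [490.48136707184955, 136.8440525722998], [505.56332609925005, 242.48359474106894], [630.9328748047999, 231.66092655204773]]
((560.7070922851562, 184.25250244140625), (111.32079315185547, 127.767578125), 82.95789337158203)
[[613.0917665515706, 182.7431997680028], [515.8309364091089, 201.17268173908553], [520.5767889730851, 237.7736956905601], [619.2700863773371, 223.40371981147018]]
((566.9605102539062, 210.2400360107422), (41.126441955566406, 99.73396301269531), 81.71580505371094)
```

The longer drive is in the dock's +y well, with its centre near (569,206) and yaw about -0.143. The notebook centre is near (530,-212). I'll start moving over the press point with the gripper open.

arm_command --gripper '[91.8, 91.8, 91.8, 91.8, 91.8]' --pt "0 0 0.75" --pt "0 0 0.75" --pt "0 0 0.75" --pt "0 0 0.75" --pt "-0.82 -0.54 0" --twist '[-0.88, -0.88, -0.88, -0.88, 0]'

```text
time: 0.72
tool_pos: [245.8, 455.7, 149.8]
tcp_rot: [-3.138, -0.002, 3.001]
contact_force: [1.0, -0.0, 0.5]
grip_width: 91.9
finger_force: 0.0
```

arm_command --gripper '[91.8, 91.8, 91.8, 91.8, 91.8]' --pt "-0.82 -0.54 0" --pt "-0.82 -0.54 0" --pt "-0.82 -0.54 0" --pt "-0.82 -0.54 0" --pt "-0.82 -0.54 0" --twist '[0, 0, 0, 0, 0]'

```text
time: 1.35
tool_pos: [339.3, 374.1, 151.4]
tcp_rot: [-3.141, -0.0, 2.998]
contact_force: [0.3, -0.1, 0.2]
grip_width: 91.7
finger_force: 0.0
```

arm_command --gripper '[91.8, 91.8, 91.8, 91.8, 91.8]' --pt "-0.82 -0.54 0" --pt "-0.82 -0.54 0" --pt "-0.82 -0.54 0" --pt "-0.82 -0.54 0" --pt "-0.82 -0.54 0" --twist '[0, 0, 0, 0, 0]'

```text
time: 1.98
tool_pos: [431.0, 292.7, 151.4]
tcp_rot: [-3.141, -0.001, 2.998]
contact_force: [0.1, -0.2, -0.4]
grip_width: 91.7
finger_force: 0.0
```

arm_command --gripper '[91.8, 91.8, 91.8, 91.8, 91.8]' --pt "-0.82 -0.54 0" --pt "-0.82 -0.54 0" --pt "-0.82 -0.54 0" --pt "-0.82 -0.54 0" --pt "-0.82 -0.54 0" --twist '[0, 0, 0, 0, 0]'

```text
time: 2.6
tool_pos: [522.9, 211.2, 151.4]
tcp_rot: [-3.141, -0.001, 2.998]
contact_force: [1.0, 0.0, -1.2]
grip_width: 91.8
finger_force: 0.0
```

```bash
python3 - <<'E'
from h import *
o=get_obs();i=capture("wrist");print(o["tool_pos"],o["tcp_rot"],o["time"])
cv2.imwrite("pics/w1.png",i[:,:,::-1]); C=cam("wrist",o)
a=-.143;r=np.array([[np.cos(a),-np.sin(a)],[np.sin(a),np.cos(a)]])
P=np.array([[50,20],[50,-20],[-50,-20],[-50,20]])@r.T+[569,206]
print(proj(C,np.c_[P,[34]*4]))
E
```

```text
[522.927 211.151 151.412] [-3.141 -0.001  2.998] 2.6
[[300.587 291.887]
 [262.712 291.919]
 [260.997 200.095]
 [302.541 200.052]]
```

View pics/w1.png

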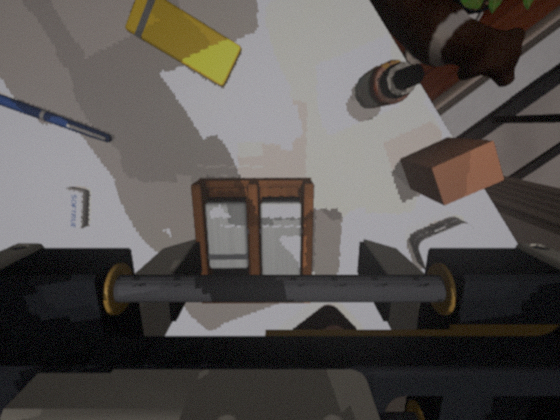

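The wrist view shows the longer drive at columns ~260–302 with its thumb end at row ~200. The short drive with its band lies to the left. Next, its edges.

```bash
python3 - <<'E'
from h import *
C=cam("wrist"); i=cv2.imread("pics/w1.png"); h=cv2.cvtColor(i,cv2.COLOR_BGR2HSV)
m=((h[:,:,1]<60)&(h[:,:,2]>75)).astype(np.uint8)
sub=m[190:276,200:310]
n,l,s,c=cv2.connectedComponentsWithStats(sub)
for k in range(1,n):
    if s[k,4]>300: print(s[k]+[200,190,0,0,0])
m2=m*0; m2[202:270,258:306]=m[202:270,258:306]
L=[];R=[]
for r in range(206,270,3):
    x=np.where(m2[r])[0]
    if len(x)>20: L.append((x[0],r+.5));R.append((x[-1]+1,r+.5))
PL=ray(C,L,34);PR=ray(C,R,34)
for P in(PL,PR):
    v=np.polyfit(P[:,0],P[:,1],1);print("yaw",np.arctan(v[0]),"y@527",np.polyval(v,527),"y@569",np.polyval(v,569))
print(i[185:212:3,281], h[240,255:310:4].tolist())
for r in(198,200,202,204): print(r,ray(C,[(281,r)],34))
g=cv2.cvtColor(i,cv2.COLOR_BGR2GRAY);print(g[194:210,281])
E
```

```text
[ 205  203   43   54 2089]
[ 260  202   42   73 2904]
[209 257  39  11 375]
yaw -0.13122290247717197 y@527 189.28996610455133 y@569 183.74675057457668
yaw -0.14188796703095718 y@527 229.9300681670353 y@569 223.93045763395284
[[ 48  61  88]
 [ 41  57  81]
 [ 53  71  98]
 [ 52  67  98]
 [ 40  43  46]
 [ 50  52  54]
 [127 130 131]
 [163 157 160]
 [161 158 158]] [[12, 129, 81], [10, 80, 48], [30, 6, 127], [23, 8, 133], [165, 4, 132], [23, 7, 138], [150, 2, 142], [138, 8, 164], [135, 6, 161], [138, 8, 164], [120, 5, 161], [150, 2, 152], [9, 117, 85], [11, 110, 86]]
198 [[520.003 210.629  34.   ]]
200 [[521.965 210.345  34.   ]]
202 [[523.935 210.059  34.   ]]
204 [[525.913 209.773  34.   ]]
[ 75  63  45  44  43  44  52  66  96 130 154 159 159 157 157 158]
```

arm_command --gripper '[0, 0, 0, 0, 0]' --pt "-0.17 -0.04 0.8" --pt "0 0 0.9" --pt "0 0 0.9" --pt "0 0 0.8" --pt "0 0 0.6" --twist '[0.1, 0, 0, 0, 0]'

```text
time: 3.28
tool_pos: [526.2, 210.2, 50.7]
tcp_rot: [-3.141, -0.001, 2.989]
contact_force: [0.5, 0.3, -0.6]
grip_width: 45.8
finger_force: 0.0
```

arm_command --gripper '[0, 0, 0, 0, 0]' --pt "0 0 0" --pt "0 0 0" --pt "0 0 0.16" --pt "0 0 0.16" --pt "0 0 0.08" --twist '[0, 0, 0, 0, 0]'

```text
time: 3.9
tool_pos: [526.4, 210.3, 41.6]
tcp_rot: [3.142, -0.0, 2.989]
contact_force: [-0.3, 0.3, 0.5]
grip_width: 1.5
finger_force: 0.0
```

arm_command --gripper '[0, 0, 0, 0, 0]' --pt "0 0 0.1" --pt "0 0 0.1" --pt "0 0 0.1" --pt "0 0 0.1" --pt "0 0 0.06" --twist '[-0.2, 0, 0, 0, 0]'

```text
time: 4.53
tool_pos: [525.0, 210.4, 30.1]
tcp_rot: [-3.141, -0.003, 3.007]
contact_force: [-6.3, 1.1, 5.4]
grip_width: 0.2
finger_force: 3.4
```

arm_command --gripper '[0, 0, 0, 0, 0]' --pt "0 0 0.06" --pt "0 0 0.05" --pt "0 0 0.05" --pt "0 0 0" --pt "0 0 0" --twist '[0, 0, 0, 0, 0]'

```text
time: 5.15
tool_pos: [523.6, 210.5, 25.6]
tcp_rot: [-3.141, -0.006, 3.007]
contact_force: [-8.9, 1.4, 4.6]
grip_width: 0.1
finger_force: 3.7
```

arm_command --gripper '[0, 0, 0, 0, 0]' --pt "0 0 0.06" --pt "0 0 0.06" --pt "0 0 0" --pt "0 0 0" --pt "0 0 0" --twist '[0, 0, 0, 0, 0]'

```text
time: 5.78
tool_pos: [523.7, 210.7, 24.7]
tcp_rot: [-3.141, -0.005, 3.007]
contact_force: [-13.7, 0.3, 22.8]
grip_width: 0.8
finger_force: 12.6
```

```bash
python3 - <<'E'
from h import *
o=get_obs();print(o["contact_force"],o["tool_pos"]);i=capture("side")[:,:,::-1];j=capture("scene")[:,:,::-1]
A=cv2.resize(i[215:315,140:260],None,fx=4,fy=4);B=cv2.resize(j[100:200,210:310],None,fx=3,fy=3)
B=cv2.copyMakeBorder(B,0,100,0,0,0)
cv2.imwrite("pics/p1.png",np.hstack([A,B]))
E
```

```text
[-13.694   0.298  22.762] [523.682 210.676  24.667]
```

View pics/p1.png

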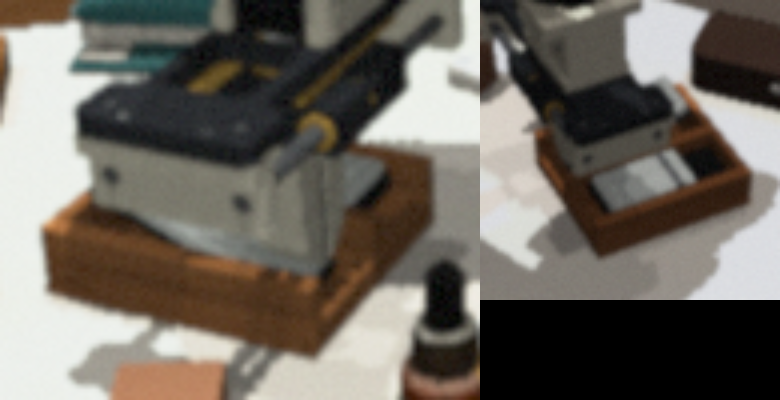

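The cradle is at its stop: the force jumped to 23 N and the near end has visibly sunk. I'll retract, open, and move above the raised end.

arm_command --gripper '[0, 0, 40, 80, 80]' --pt "0 0 -0.8" --pt "0 0 -1" --pt "0 0 -1" --pt "-0.6 0 0" --pt "-0.8 0 0" --twist '[0, 0, 0, 0, 0]'

```text
time: 6.5
tool_pos: [561.7, 205.7, 93.7]
tcp_rot: [3.141, 0.001, 3.007]
contact_force: [-0.3, 0.5, 0.0]
grip_width: 25.9
finger_force: 0.0
```

arm_command --gripper '[80, 80, 80, 80, 80]' --pt "-0.8 0 0" --pt "-0.6 0 0" --pt "-0.3 0 0" --pt "0 0 0" --pt "0 0 0" --twist '[0, 0, 0, 0, 0]'

```text
time: 7.12
tool_pos: [602.8, 200.0, 93.1]
tcp_rot: [-3.142, -0.001, 3.007]
contact_force: [-0.6, -0.4, -0.1]
grip_width: 75.5
finger_force: 0.0
```

```bash
python3 - <<'E'
from h import *
o=get_obs();print(o["tool_pos"],o["tcp_rot"],o["contact_force"],o["grip_width"])
w=capture("wrist")[:,:,::-1];C=cam("wrist",o);i=capture("side")[:,:,::-1]
cv2.imwrite("pics/w2f.png",w);cv2.imwrite("pics/s2f.png",i)
A=cv2.resize(w[60:300,150:410],None,fx=1.6,fy=1.6);B=cv2.resize(i[205:305,140:260],None,fx=3,fy=3)
B=cv2.copyMakeBorder(B,0,84,0,0,0)
cv2.imwrite("pics/p2.png",np.hstack([A,B]))
# predicted corners of tipped top face
a=-.137;u=np.array([np.cos(a),np.sin(a),0]);v=np.array([-u[1],u[0],0]);c=np.array([572,203.6,0])-5.0*u+[0,0,34.1];t=.4
X=u*np.cos(t)+[0,0,np.sin(t)];N=-u*np.sin(t)+[0,0,np.cos(t)]
for s in(50,-50):
  for y in(20,-20): print(s,y,c+X*s+v*y+N*5,proj(C,c+X*s+v*y+N*5),proj(cam("side"),c+X*s+v*y+N*5))
E
```

```text
[602.75  199.981  93.108] [-3.142 -0.001  3.007] [-0.609 -0.369 -0.095] 75.5351356573694
50 20 [613.471 218.072  58.176] [[308.072 245.129]] [[163.446 256.659]]
50 -20 [608.008 178.447  58.176] [[251.336 245.033]] [[176.859 246.17 ]]
-50 20 [522.228 230.651  19.234] [[306.712 110.086]] [[213.032 287.56 ]]
-50 -20 [516.765 191.026  19.234] [[253.093 109.988]] [[224.352 275.397]]
```

View pics/p2.png

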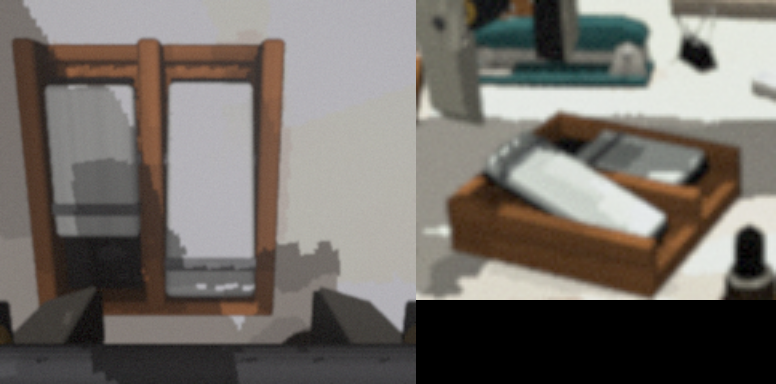

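The drive is tipped, with its raised end at wrist pixel row ~246 and columns 254–309, as predicted. The TCP is aligned, so I'll descend and close.

arm_command --gripper '[76, 76, 76, 76, 76]' --pt "-0.03 0.03 0.7" --pt "0 0 0.7" --pt "0 0 0.5" --pt "0 0 0.25" --pt "0 0 0.06" --twist '[0, 0, 0, 0, 0]'

```text
time: 7.85
tool_pos: [604.0, 200.4, 37.4]
tcp_rot: [-3.141, -0.001, 3.007]
contact_force: [-0.2, -0.2, -0.0]
grip_width: 76.3
finger_force: 0.0
```

arm_command --gripper '[60, 45, 30, 30, 30]' --pt "0 0 0" --pt "0 0 0" --pt "0 0 0" --pt "0 0 0" --pt "0 0 0" --twist '[0, 0, 0, 0, 0]'

```text
time: 8.48
tool_pos: [604.2, 200.5, 38.2]
tcp_rot: [3.141, 0.0, 3.007]
contact_force: [1.0, -0.7, 0.7]
grip_width: 39.6
finger_force: 30.0
```

arm_command --gripper '[30, 30, 30, 30, 30]' --pt "0 0 -0.3" --pt "0 0 -0.6" --pt "0 0 -0.9" --pt "0 0 -0.9" --pt "0 0 -0.9" --twist '[0, 0, 0, 0, 0]'

```text
time: 9.1
tool_pos: [604.3, 200.5, 130.0]
tcp_rot: [3.141, 0.001, 3.007]
contact_force: [-0.1, -0.3, -0.5]
grip_width: 39.4
finger_force: 30.0
```

```bash
python3 - <<'E'
from h import *
o=get_obs();print(o["tool_pos"],o["contact_force"],o["grip_width"])
i=capture("side")[:,:,::-1];j=capture("scene")[:,:,::-1]
cv2.imwrite("pics/p3.png",np.hstack([cv2.resize(i[120:320,80:280],None,fx=2,fy=2),cv2.resize(j[80:280,200:400],None,fx=2,fy=2)]))
print("drawer foot",ray(cam("scene"),[(383,200),(462,232),(545,257)],0), "stapler",ray(cam("scene"),[(325,200),(367,165)],0))
E
```

```text
[604.349 200.531 129.992] [-0.118 -0.322 -0.451] 39.43809903700756
drawer foot [[ 707.067  -72.01     0.   ]
 [ 779.013 -230.504    0.   ]
 [ 864.48  -366.99     0.   ]] stapler [[603.27    0.944   0.   ]
 [752.828  29.409  -0.   ]]
```

View pics/p3.png

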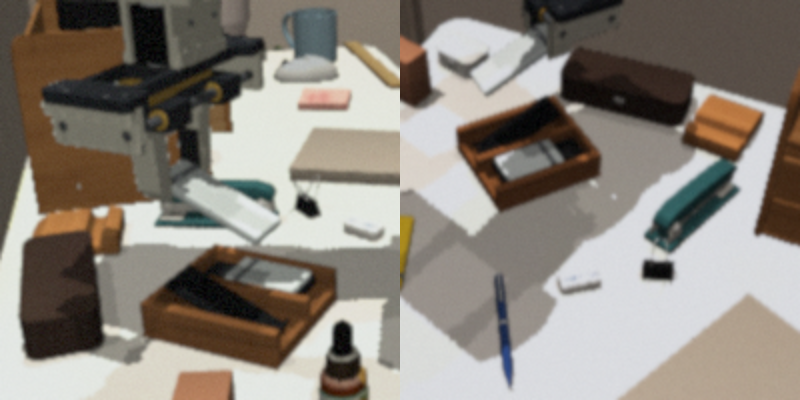

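The drive is held, still tipped; the dock is otherwise undisturbed and the short drive is in place. The fingertips reach about 7 mm below the drive, so it cannot be set flush in mid-cover from this grip. I'll lay it on the cover with the held end overhanging the +x edge, regrip it flat, then carry it to the middle.

arm_command --gripper '[30, 30, 30, 30, 30]' --pt "0 0 0" --pt "0 0 0" --pt "0 0 0" --pt "0 0 0" --pt "0.02 -0.5 0" --twist '[-0.6, -0.8, -0.8, -0.7, 0]'

```text
time: 9.82
tool_pos: [604.7, 188.2, 127.5]
tcp_rot: [3.141, -0.001, -3.023]
contact_force: [0.1, 0.1, -1.2]
grip_width: 40.0
finger_force: 30.0
```

arm_command --gripper '[30, 30, 30, 30, 30]' --pt "0.02 -0.9 0" --pt "0.02 -1 0" --pt "0.02 -1 0" --pt "0.02 -1 0" --pt "0.02 -1 0" --twist '[0, 0, 0, 0, 0]'

```text
time: 10.45
tool_pos: [617.0, 63.4, 127.9]
tcp_rot: [-3.141, -0.0, -3.026]
contact_force: [0.0, 0.6, 0.8]
grip_width: 39.5
finger_force: 30.0
```

arm_command --gripper '[30, 30, 30, 30, 30]' --pt "0.02 -1 0" --pt "0.02 -1 0" --pt "0.02 -1 0" --pt "0.02 -1 0" --pt "0.02 -1 0" --twist '[0, 0, 0, 0, 0]'

```text
time: 11.08
tool_pos: [628.9, -61.0, 127.9]
tcp_rot: [-3.141, -0.0, -3.026]
contact_force: [0.6, 0.2, -0.3]
grip_width: 39.2
finger_force: 30.0
```

arm_command --gripper '[30, 30, 30, 30, 30]' --pt "0.02 -1 0" --pt "0.02 -1 0" --pt "0.02 -1 0" --pt "0.02 -0.8 0" --pt "0.02 -0.5 0" --twist '[0, 0, 0, 0, 0]'

```text
time: 11.7
tool_pos: [639.5, -166.9, 127.8]
tcp_rot: [3.141, -0.0, -3.024]
contact_force: [0.5, -0.2, -0.4]
grip_width: 39.7
finger_force: 30.0
```

```bash
python3 - <<'E'
from h import *
o=get_obs();print(o["tool_pos"],o["tcp_rot"],o["contact_force"],o["grip_width"],o["joint_positions"])
i=capture("scene")[:,:,::-1];j=capture("side")[:,:,::-1];w=capture("wrist")[:,:,::-1]
cv2.imwrite("pics/p4.png",np.hstack([cv2.resize(i[130:350,290:560],None,fx=1.6,fy=1.6),cv2.resize(w,(0,0),fx=.628,fy=.838)]))
C=cam("wrist",o)
u=np.array([np.cos(.12),np.sin(.12),0]);v=np.array([-u[1],u[0],0])
for x in(105,-105):
  for y in(75.5,-75.5): print(x,y,proj(C,np.array([530.2,-212.6,17])+u*x+v*y))
cv2.imwrite("pics/w4f.png",w);cv2.imwrite("pics/s4f.png",i)
E
```

```text
[ 639.528 -166.851  127.828] [ 3.141 -0.    -3.024] [ 0.5   -0.245 -0.356] 39.65435990335558 [-0.371  0.673  1.245  0.     1.224 -2.059]
105 75.5 [[326.493 196.319]]
105 -75.5 [[165.308 196.818]]
-105 75.5 [[338.098 -79.813]]
-105 -75.5 [[134.201 -78.939]]
```

View pics/p4.png

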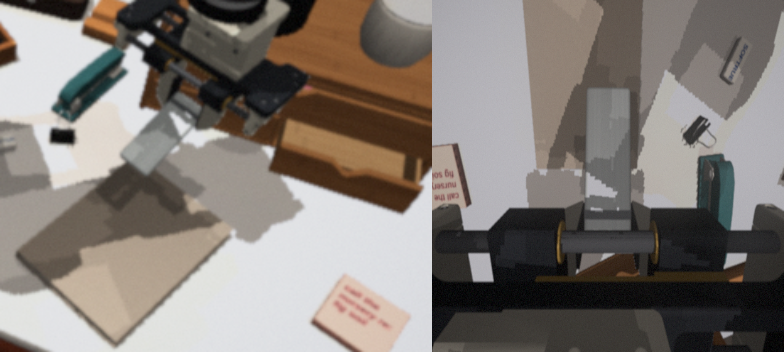

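```bash
python3 - <<'E'
from h import *
C=cam("wrist"); w=cv2.imread("pics/w4f.png")
for c in(180,200,220,236): 
    g=cv2.GaussianBlur(w,(3,3),0)[170:225,c].astype(int); d=np.abs(np.diff(g[:,2]-g[:,0])); k=d.argsort()[-3:]+170
    print(c,k,w[195:212:2,c].tolist())
for r in(60,100,140,180):
    g=w[r,140:190].astype(int); print(r,140+np.abs(np.diff(g[:,2]-g[:,0])).argsort()[-3:])
for p in((200,202),(200,203),(150,60),(165,180)): print(p,ray(C,[p],17),ray(C,[p],0))
E
```

```text
180 [202 201 200] [[129, 140, 154], [130, 142, 156], [127, 141, 155], [152, 156, 165], [182, 177, 180], [183, 177, 180], [187, 182, 183], [160, 158, 163], [129, 134, 142]]
200 [210 219 201] [[83, 93, 102], [86, 93, 104], [85, 91, 103], [105, 112, 122], [126, 129, 138], [126, 130, 139], [124, 127, 137], [126, 129, 139], [124, 128, 135]]
220 [182 200 201] [[125, 138, 152], [124, 136, 151], [128, 141, 154], [134, 142, 149], [155, 155, 160], [122, 126, 134], [126, 128, 138], [125, 129, 138], [127, 130, 137]]
236 [193 201 200] [[112, 124, 139], [110, 120, 135], [112, 124, 135], [127, 134, 144], [171, 176, 179], [172, 179, 181], [173, 178, 181], [172, 177, 179], [116, 118, 125]]
60 [178 151 150]
100 [151 154 155]
140 [144 160 159]
180 [157 163 164]
(200, 202) [[ 644.634 -241.23    17.   ]] [[ 649.589 -245.399    0.   ]]
(200, 203) [[ 645.61  -241.188   17.   ]] [[ 650.626 -245.354    0.   ]]
(150, 60) [[ 527.79  -287.586   17.   ]] [[ 525.353 -294.688    0.   ]]
(165, 180) [[ 627.41  -274.176   17.   ]] [[ 631.276 -280.429    0.   ]]
```

arm_command --gripper '[30, 30, 30, 30, 30]' --pt "-0.1 -0.7 0.3" --pt "-0.05 -0.57 0.8" --pt "0 0 0.9" --pt "0 0 0.8" --pt "0 0 0.3" --twist '[0, 0, 0, 0, 0]'

```text
time: 12.48
tool_pos: [645.8, -196.5, 47.4]
tcp_rot: [3.139, -0.004, -3.024]
contact_force: [-0.2, -0.5, -1.4]
grip_width: 39.5
finger_force: 30.0
```

arm_command --gripper '[30, 30, 30, 30, 30]' --pt "0 0 0.12" --pt "-0.05 0 0.15" --pt "-0.06 0 0.15" --pt "-0.06 0 0.15" --pt "-0.05 0 0.15" --twist '[0, 0, 0, 0, 0]'

```text
time: 13.1
tool_pos: [653.2, -195.9, 32.9]
tcp_rot: [-3.141, 0.002, -3.023]
contact_force: [1.4, 0.9, 2.7]
grip_width: 39.7
finger_force: 30.0
```

arm_command --gripper '[30, 30, 30, 30, 30]' --pt "-0.04 0 0.16" --pt "-0.03 0 0.16" --pt "-0.02 0 0.16" --pt "-0.01 0 0.14" --pt "0 0 0.1" --twist '[0, 0, 0, 0, 0]'

```text
time: 13.72
tool_pos: [654.8, -195.5, 14.1]
tcp_rot: [3.141, -0.0, -3.023]
contact_force: [1.9, -0.1, 2.5]
grip_width: 39.4
finger_force: 30.0
```

arm_command --gripper '[30, 30, 30, 30, 30]' --pt "0 0 0.06" --pt "0 0 0.05" --pt "0 0 0.03" --pt "0 0 0" --pt "0 0 0" --twist '[0, 0, 0, 0, 0]'

```text
time: 14.35
tool_pos: [654.9, -195.5, 11.0]
tcp_rot: [3.142, 0.0, -3.023]
contact_force: [2.6, 0.2, 2.6]
grip_width: 39.3
finger_force: 30.0
```

```bash
python3 - <<'E'
from h import *
o=get_obs();print(o["tool_pos"],o["contact_force"],o["moment"],o["grip_width"])
i=capture("scene")[:,:,::-1];j=capture("side")[:,:,::-1]
cv2.imwrite("pics/p5.png",np.hstack([cv2.resize(i[180:330,300:450],None,fx=2.6,fy=2.6),cv2.resize(j[130:280,190:340],None,fx=2.6,fy=2.6)]))
E
```

```text
[ 654.917 -195.51    11.015] [2.648 0.179 2.646] [ 0.073 -0.09  -0.004] 39.34082368590329
```

View pics/p5.png

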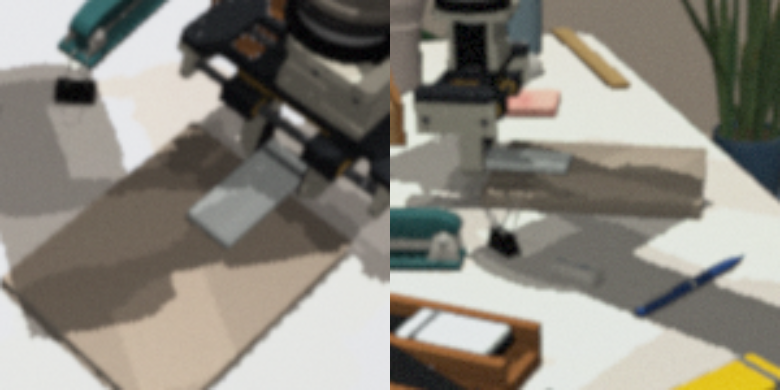

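Nearly flat. I'll lower in small steps until the force rises.

arm_command --gripper '[30, 30, 30, 30, 30]' --pt "0 0 0.03" --pt "0 0 0.03" --pt "0 0 0.02" --pt "0 0 0" --pt "0 0 0" --twist '[0, 0, 0, 0, 0]'

```text
time: 15.08
tool_pos: [655.0, -195.5, 9.4]
tcp_rot: [-3.142, 0.0, -3.023]
contact_force: [0.7, 0.4, 5.8]
grip_width: 39.4
finger_force: 30.0
```

arm_command --gripper '[42, 46, 56, 62, 62]' --pt "0 0 0" --pt "0 0 0" --pt "0 0 0" --pt "0 0 0" --pt "0 0 -0.2" --twist '[0, 0, 0, 0, 0]'

```text
time: 15.7
tool_pos: [654.6, -195.4, 13.6]
tcp_rot: [3.141, -0.001, -3.023]
contact_force: [-0.3, -0.5, -0.6]
grip_width: 61.7
finger_force: 0.0
```

arm_command --gripper '[62, 62, 62, 62, 62]' --pt "0 0 -0.25" --pt "0.4 0 0" --pt "0.6 0 0" --pt "0.4 0 0" --pt "0.2 0 0" --twist '[0, 0, 0, 0, 0]'

```text
time: 16.32
tool_pos: [614.5, -200.4, 20.3]
tcp_rot: [3.141, -0.0, -3.024]
contact_force: [-0.0, 0.0, 0.2]
grip_width: 62.2
finger_force: 0.0
```

```bash
python3 - <<'E'
from h import *
o=get_obs();print(o["tool_pos"],o["contact_force"],o["grip_width"])
w=capture("wrist")[:,:,::-1];j=capture("side")[:,:,::-1];i=capture("scene")[:,:,::-1]
cv2.imwrite("pics/w6f.png",w);cv2.imwrite("pics/sc6.png",i)
cv2.imwrite("pics/p6.png",np.hstack([cv2.resize(w[:300],(0,0),fx=.9,fy=.9),cv2.resize(j[150:240,200:290],None,fx=3,fy=3)]))
E
```

```text
[ 614.518 -200.393   20.341] [-0.037  0.041  0.199] 62.19135629551958
```

View pics/p6.png

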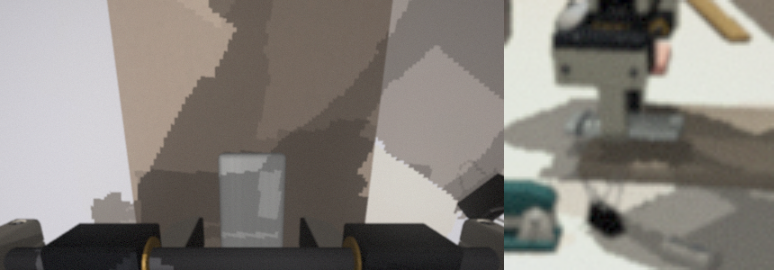

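The drive now lies flat on the cover near the +x edge, with its thumb end at wrist pixel (281,170). Next: the shift to the middle.

```bash
python3 - <<'E'
from h import *
C=cam("wrist");o=get_obs()
u=np.array([.993,.118]);v=np.array([-.118,.993])
t=o["tool_pos"][:2];print("tcp u,v",t@u,t@v)
for n,p,z in(("L",(243,172),27),("R",(318,172),27),("end",(281,170),27),("nbL",(144,150),17),("nbL2",(124,40),17),("nbR",(420,150),17),("nbR2",(430,40),17)):
    P=ray(C,[p],z)[0,:2];print(n,P,P@u,P@v)
E
```

```text
tcp u,v 587.3463283513835 -271.5824610962427
L [ 567.668 -225.87 ] 537.0419078833728 -291.2734431576927
R [ 563.142 -187.502] 537.074466784864 -252.63973700448418
end [ 564.349 -206.551] 536.0257977486822 -271.6984040363175
nbL [ 563.75  -280.826] 526.6662694837592 -345.3825805002646
nbL2 [ 511.588 -290.077] 473.7773773193159 -348.41405067296535
nbR [ 546.357 -133.349] 526.7975673317702 -196.88557732816
nbR2 [ 494.105 -141.604] 473.9371028912556 -198.91671029901542
```

arm_command --gripper '[50, 42, 30, 30, 30]' --pt "0 0 0.02" --pt "0 0 0" --pt "0 0 0" --pt "0 0 0" --pt "0 0 0" --twist '[0, 0, 0, 0, 0]'

```text
time: 17.1
tool_pos: [615.2, -200.2, 19.6]
tcp_rot: [3.141, -0.0, -3.023]
contact_force: [-0.6, 0.1, -0.8]
grip_width: 39.6
finger_force: 30.0
```

Gripped at the drive's middle. I'll lift it 10 mm, move 81 mm toward the notebook's middle, and lower it.

arm_command --gripper '[30, 30, 30, 30, 30]' --pt "0 0 -0.2" --pt "0 0 -0.2" --pt "0.4 0 0" --pt "0.8 0 0" --pt "0.8 0 0" --twist '[0, 0, 0, 0, 0]'

```text
time: 17.73
tool_pos: [564.3, -206.1, 29.7]
tcp_rot: [3.141, -0.0, -3.023]
contact_force: [-0.5, -0.8, -0.2]
grip_width: 39.4
finger_force: 30.0
```

arm_command --gripper '[30, 30, 30, 30, 30]' --pt "0.7 0 0" --pt "0.4 0 0" --pt "0.14 0 0" --pt "0 0 0.1" --pt "0 0 0.1" --twist '[0, 0, 0, 0, 0]'

```text
time: 18.35
tool_pos: [535.3, -209.8, 24.5]
tcp_rot: [-3.141, 0.0, -3.023]
contact_force: [-0.3, -0.4, 0.2]
grip_width: 39.5
finger_force: 30.0
```

arm_command --gripper '[30, 30, 30, 30, 30]' --pt "0 0 0.1" --pt "0 0 0.06" --pt "0 0 0.04" --pt "0 0 0" --pt "0 0 0" --twist '[0, 0, 0, 0, 0]'

```text
time: 18.98
tool_pos: [534.8, -209.8, 19.8]
tcp_rot: [-3.142, 0.0, -3.023]
contact_force: [-0.1, 0.4, -1.4]
grip_width: 39.6
finger_force: 30.0
```

arm_command --gripper '[30, 30, 30, 30, 30]' --pt "0 0 0.02" --pt "0 0 0.02" --pt "0 0 0.01" --pt "0 0 0" --pt "0 0 0" --twist '[0, 0, 0, 0, 0]'

```text
time: 19.6
tool_pos: [534.9, -209.9, 19.5]
tcp_rot: [-3.141, 0.001, -3.023]
contact_force: [-3.4, 1.5, 8.2]
grip_width: 39.7
finger_force: 30.0
```

Contact is confirmed at 8 N. I'll release, rise clear, and look.

arm_command --gripper '[41, 44, 52, 60, 66]' --pt "0 0 0" --pt "0 0 0" --pt "0 0 0" --pt "0 0 0" --pt "0 0 -0.2" --twist '[0, 0, 0, 0, 0]'

```text
time: 20.23
tool_pos: [534.5, -209.6, 23.2]
tcp_rot: [3.141, -0.001, -3.023]
contact_force: [-0.6, 0.2, 0.0]
grip_width: 64.2
finger_force: 0.0
```

arm_command --gripper '[70, 75, 75, 75, 75]' --pt "0 0 -0.5" --pt "0 0 -1" --pt "0 0 -1" --pt "0 0 -1" --pt "0 0 -1" --twist '[0, 0, 0, 0, 0]'

```text
time: 20.85
tool_pos: [534.9, -209.9, 137.9]
tcp_rot: [-3.141, 0.001, -3.023]
contact_force: [0.9, -0.9, -0.7]
grip_width: 75.0
finger_force: 0.0
```

arm_command --gripper '[75, 75, 75, 75, 75]' --pt "0.6 0 -0.5" --pt "0.3 0 -0.3" --pt "0 0 0" --pt "0 0 0" --pt "0 0 0" --twist '[0, 0, 0, 0, 0]'

```text
time: 21.48
tool_pos: [512.3, -212.3, 155.2]
tcp_rot: [3.141, -0.001, -3.023]
contact_force: [0.1, 0.0, -0.5]
grip_width: 75.2
finger_force: 0.0
```

```bash
python3 - <<'E'
from h import *
o=get_obs();print(o["tool_pos"],o["contact_force"],o["time"])
w=capture("wrist")[:,:,::-1];j=capture("side")[:,:,::-1];i=capture("scene")[:,:,::-1]
cv2.imwrite("pics/p7.png",np.hstack([cv2.resize(w,(0,0),fx=.71,fy=.71),cv2.resize(j[120:320,130:350],None,fx=1.49,fy=1.49)]))
E
```

```text
[ 512.333 -212.303  155.209] [ 0.132  0.007 -0.514] 21.475
```

View pics/p7.png

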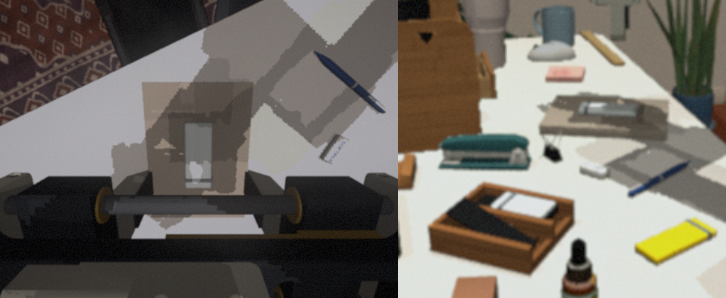

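The drive lies flat and face up (band visible) on the cover, at pixels (184–212, 123–188) in the notebook's (142–252, 82–217). The short drive is still in its well. Last, a centring check, and then I hand in.

```bash
python3 - <<'E'
from h import *
C=cam("wrist");u=np.array([.993,.118])
f=lambda p,z:(ray(C,[np.array(p)/.71],z)[0,:2]@u, ray(C,[np.array(p)/.71],z)[0,:2]@[-.118,.993])
a,b=f((198,123),27),f((198,188),27);c,d=f((197,82),17),f((197,217),17)
e,g=f((143,150),17),f((251,150),17);print(a,b,c,d,e,g)
off=((a[0]+b[0])-(c[0]+d[0]))/2; print("off u",off,"v",a[1]-(e[1]+g[1])/2)
if abs(off)<12: print(close_job())
E
```

```text
(np.float64(455.6966373761622), np.float64(-272.72454391663905)) (np.float64(553.985221080677), np.float64(-272.7991751436096)) (np.float64(401.64776212693897), np.float64(-274.04464597388187)) (np.float64(610.822595188375), np.float64(-274.4783116855565)) (np.float64(497.30635587292824), np.float64(-353.9349121706986)) (np.float64(497.3768315245273), np.float64(-194.55000297852754))
off u -1.3942494292374477 v 1.5179136579740202
the job is handed in; nothing more can be done
None
```

The job is handed in at about 21.5 s: the longer drive lies flat and face up on the notebook's cover, about 2 mm from its middle, and the shorter drive is still in its well. I first laid it near the cover's edge to regrip it flat, because the first grip could not set it down flush.

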